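Slide the instrument tray home in the loading rack and latch it

ROBOT

A 6-joint arm with a two-finger parallel gripper is mounted at the origin on the work surface. World frame = base frame: x ahead of the robot, y to its left, z up, the work surface at z = 0. Lengths are in mm, angles in rad, forces in N, time in s.
With the tool pointing down it reaches from about 275 to 725 mm from the base axis. Payload 5.6 kg.
Tool frame: the origin (TCP) lies where the fingers leave the gripper's body, on its centre line; the fingertips stand 73 mm ahead of it and the grasp point (between the pads) lies 54 mm ahead of it (arm.tcp_to_grasp is the z of the grasp point in the tool frame, in mm); z points along the fingers, y is the direction in which the jaws open and shut (so a half turn about z gives the same grasp; the last joint's range is limited). The gripper opens to 85 mm and grips with 20 to 120 N. Pads are 22 mm wide; open, the fingers measure 114 mm over their backs; the gripper's body (76 mm by 85 mm) begins 54 mm behind the grasp point. The pads swing forward as they close: fully open they stand 13 mm farther back than shut.
Start: joints at [-0.928, 0.255, 0.108, 0, -1.424, -0.285], TCP at [192.637, -515.155, 303.883] pointing down, gripper open.
Joint ranges: [-2.95, 2.95], [-1.21, 1.97], [-1.09, 1.5], [-2.87, 1.71], [-2.94, -0.07], [-3.05, 3.05]. Speed limits (rad/s): [2.57, 2.57, 3.14, 3.14, 3.14, 3.14].

INTERFACE

Orientations are given as [roll, pitch, yaw] about the fixed x, y, z axes, in that order (R = Rz(yaw) Ry(pitch) Rx(roll)).
In Python, from station import sense, grab_frame, close_job, arm gives the robot as it stands.
- The arm moves only by the shell command python3 -m inch 'ROWS' [OPENING] [FORCE]. ROWS is JSON, a list that holds one entry, the list of rows, each a list of 4 numbers: the shift along the tool's x, y, z in mm, then the turn about the tool's z in degrees. In form: [[[tx, ty, tz, twist], ...]]. A call has 1 to 20 rows; each row shifts and turns the commanded pose from where the row before left it, along the tool's axes as they then stand; what a row does not reach is not made up. A row lasts 1/12 s, in which the tool goes at most 41.7 mm and 7.16 degrees, less where a joint would pass 70% of its speed; a pose out of reach is approached as far as the arm can. A call is refused whole if a number of a shift passes 41.7 or a number of a turn 7.16, either way. A call with a gripper value outside its range is refused whole. OPENING is the gripper's target within -1 to 1 (fully open at 1, half-way at 0, shut at -1), set as the call begins (- or left out, the last holds). The fingers move at their own pace and stop on an object; FORCE is the grip in N (left out, the last holds). Time passes only in rows, so rows that do not move let the fingers close. It gives the time, the measured TCP pose, the force and the opening at its end, in the units of the state.
- sense(): the state, without advancing time (a new reading comes with each control period).
- grab_frame(name): name is "scene" or "side" or "wrist"; returns a dict with "frame" (384x512x3 uint8, blue, green, red), "fx", "fy", "cx", "cy" (pixels), "eye" and "attitude" of the camera in the world. Camera axes: x right, y up, looking along -z (the intrinsics and any distortion apply to the point x, -y, -z); pixel columns grow to the right and rows downward; lengths in mm; the calibration is good to about 2 mm. A picture is of the moment at which its call begins. There is no depth.
- close_job(): hands the job in, once; it reports no verdict.
The state is a dict: "time_s": time; "joint_pos": joint angles; "qd": joint speeds; "joint_efforts": joint torques, N m; "ee_pos": TCP position; "tcp_rot": TCP orientation; "wrist_force": force on the tool from outside, world axes, zero at the start; "ft_torque": the same for the moment, N m; "opening": opening from 0.0 (shut) to 1.0 (fully open).
Only numpy, scipy, OpenCV 4.12 (cv2) and the standard library are available. Lean on these libraries where they do the work, as an engineer would, in place of code of your own. Each camera call takes 0.05 s, during which the arm holds its last target.

TASK

Push the loaded instrument tray along the rails of its rack with a fingertip until you feel all its feet drop into the notches, then push the latch arm round until it lies straight across over the tray's rim, and let go. Nothing is to be picked up: the tray only slides on its rails, and the other things on the counter stay standing where they are.

Things in the scene. Friction and masses are not known exactly. Their poses are not given: they have to be found in the camera images.
- rack: Fixed metal tray rack, 200 x 360 mm, rails along its y axis, turned -0.4 to 0.1 rad. Origin: between the rails' middles, at counter height. Two runners beside an open gap (|x| < 34 mm, base plate 6 mm high); rail tops 50 mm high, side guides at x +-61.5 to 66.5 mm, 64 mm high. Each runner has an outer and an inner lane, |x| 46-58 and 34-46 mm. The latch is on its -x side, towards the robot.
- seat (a point): Point of the rack at x 0, y +60, z 42 mm: where the tray's origin lies once dropped in. Axes as the rack's. Each lane has one notch 14 mm long, 8 mm deep, dark at the bottom: 55 mm beyond (+y) this point in the outer lanes, 55 mm before it in the inner lanes.
- tray: Loose open steel tray of instruments, 120 (x) by 150 (y) mm, 0.5 to 0.8 kg, axes as the rack's. Origin: centre of its feet's undersides; floor 10, rim top 32 mm above. Feet 10 mm long and high, at y +55 (outer lanes) and -55 mm (inner). Starts on the rail tops, 70 to 130 mm short of the seat; slides to the rack's +y with 2 to 8 N, falls 8 mm at the notches, whose far walls stop it.
- tray_push (a point): Middle of the outside of the tray's trailing (-y) end wall, 75 mm from its origin, 21 mm above it. Wall upright, flat, 120 mm wide, from 10 to 32 mm above the origin; a fingertip can reach down behind it into the gap between the runners. Once in the notches, a push over some 10 N high on the rim can tip the tray.
- latch (a joint): Latch arm turning about a vertical axis, value grows counter-clockwise from above. 0: points to the rack's -y, swung 0.4 rad outward (-x); starts at 0 to 0.5; 1.97 (end stop): points to the rack's +x, straight across the tray's rim. Stays where left, about 0.5 N at the post. Arm 14 mm wide, 72 long, 77 to 83 mm above the counter: 3 mm clear over a dropped tray, strikes one not dropped.
- latch_pivot (a point): The latch's hinge axis, at x -85 mm, y +60 mm of the rack, 77 mm above the counter.
- latch_post (a point): Middle of the black upright post on the latch arm, 60 mm from the pivot, 94 mm above the counter. The post is a block 24 mm along the arm, 8 mm thick, from 83 to 105 mm above the counter: the part to push.
- instrument_cup: Bystander: dark steel cup, 56 mm across and 70 mm high, with instruments standing up to 130 mm. Origin at its foot.
- spray: Bystander: white bottle 60 mm across, 170 mm high. Origin at its foot.
- bur_jar: Bystander: small glass jar 44 mm across, 50 mm high. Origin at its foot.
- oil_can: Bystander: small metal can 40 mm across, 75 mm high. Origin at its foot.
- storage_box: Bystander: closed white plastic box 96 by 156 mm, 55 mm high. Origin at its underside.
- dish: Bystander: small white bowl 70 mm across, 30 mm high. Origin at its foot.
- mirror: Bystander: dental mirror 135 mm long lying flat, 8 mm high. Origin at its middle, on the counter.
Things that resemble listed ones, but are neither listed nor needed, are in the scene too. Leave any orange or pink look-alike of the tray alone.

How it is judged (in metres and radians):
On the way, in this order (a step that is already met when the one before it is completed fails the run):
1. the tray has dropped into its notches, while the latch is still open (z of tray in the frame of rack below 0.0445 m and y of tray in the frame of rack between 0.056 and 0.064 m and angle between tray's own z axis and vertical below 0.03 rad and value of joint latch below 1 rad), for 0.2 s.
2. the latch arm lies across the tray's rim (value of joint latch above 1.75 rad), for 0.2 s.
At the end, for the whole second after the job is handed in: the tray rests level in its notches (origin within 4 mm of the seat along the rails and below 44.5 mm, tilt under 0.03 rad), and the latch stands at over 1.75 rad (within about 12 degrees of straight across) (z of tray in the frame of rack below 0.0445 m and y of tray in the frame of rack between 0.056 and 0.064 m and angle between tray's own z axis and vertical below 0.03 rad and value of joint latch above 1.75 rad and linear speed of tray below 0.01 m/s); the robot touches nothing.
It fails at once if the tray is lifted off its rails or tipped (z of tray in the frame of rack above 0.06 m or angle between tray's own z axis and vertical above 0.2 rad).
It fails at once if a bystander is moved by more than 30 mm or knocked over (distance of any of instrument_cup, spray, bur_jar, oil_can, storage_box, dish, mirror from where it was at the start of the episode above 0.03 m or angle between any of instrument_cup, spray, bur_jar, oil_can, storage_box, dish, mirror's own z axis and vertical above 0.5 rad).
It also fails if it takes over 51 s, if anything falls off the work surface, if the arm or the gripper's body presses on something with over 40 N, if the wrist force passes 120 N, or if a joint passes its speed limit or range.

## Working session

There is one attempt and no reset: what is moved stays moved. The work goes in short steps, Python scripts to look and compute and a shell command to move; the robot and the scene stay as the last step left them, time stands still between calls to the robot, and variables do not carry over. Pictures are saved under pics/ and viewed, and the job is handed in when it is done.

```bash
ls; mkdir -p pics; python3 - <<'E'
from station import sense, grab_frame, arm
import cv2
s=sense(); print(s)
for n in ["scene","side","wrist"]:
    f=grab_frame(n); cv2.imwrite(f"pics/{n}0.png",f["frame"]); print(n,{k:v for k,v in f.items() if k!="frame"})
print([a for a in dir(arm) if a[0]!='_'])
E
```

```text
pics
{'time_s': 0.0, 'joint_pos': array([-9.28432660e-01,  2.55730471e-01,  1.06987758e-01, -4.72679518e-04,
       -1.42392188e+00, -2.84585687e-01]), 'qd': array([-2.10452317e-04, -7.81244615e-04, -8.39487246e-05,  2.95162312e-04,
        1.13432211e-03,  1.78561568e-04]), 'joint_efforts': array([ 1.55420272e-03, -3.86635816e+01,  2.37941355e+01,  5.36507472e+00,
       -6.04410307e-03,  3.16388741e-05]), 'ee_pos': array([ 192.52385352, -514.80606425,  302.99806772]), 'tcp_rot': array([ 3.13966827e+00, -7.58805537e-05, -2.78388421e+00]), 'wrist_force': array([-0.30442978,  0.12649324, -0.14971056]), 'ft_torque': array([-0.02954724,  0.00786277, -0.00898092]), 'opening': 1.000828055119492}
scene {'fx': 444.4261496892818, 'fy': 444.4261496892818, 'cx': 253.0039308305577, 'cy': 194.02988555938097, 'eye': array([1147.70442611, -406.80076306,  985.62782583]), 'attitude': array([0.70138878, 0.00110762, 1.0111709 ])}
side {'fx': 388.77889734773134, 'fy': 388.77889734773134, 'cx': 262.17630280343883, 'cy': 191.68649095295342, 'eye': array([356.48682161, 677.81581887, 740.95668757]), 'attitude': array([ 0.82586548, -0.0180643 , -2.86763602])}
wrist {'fx': 282.0176475398922, 'fy': 282.0176475398922, 'cx': 255.95396419324064, 'cy': 192.45829528709962, 'eye': array([ 120.82991595, -541.39231869,  373.628156  ]), 'attitude': array([-2.98822344e-01, -1.01017025e-03,  1.92918702e+00])}
['MotionError', 'tcp_to_grasp']
```

View pics/scene0.png

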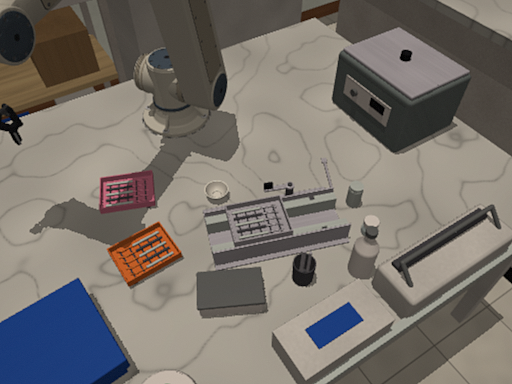

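View pics/side0.png

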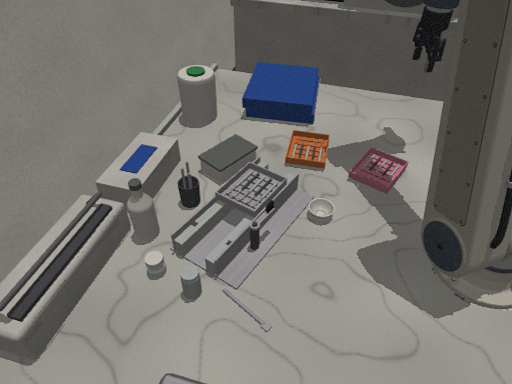

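View pics/wrist0.png

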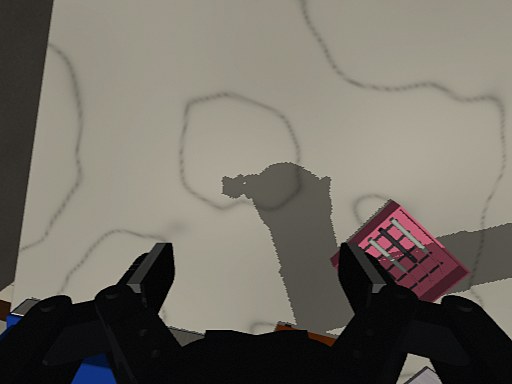

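The grey tray on the rack is the tray meant: scene about (258,222), side about (255,190). The orange one (145,253) and the pink one (127,192) are look-alikes off the rack. I'll enlarge the rack to check this and measure it.

```bash
cat > h.py <<'E'
import numpy as np, cv2
from scipy.spatial.transform import Rotation as R
def cam(f):
    return R.from_euler('xyz',f["attitude"]).as_matrix(), np.array(f["eye"])
def pix2(f,u,v,z):
    M,e=cam(f); d=M@np.array([(u-f["cx"])/f["fx"],-(v-f["cy"])/f["fy"],-1]); t=(z-e[2])/d[2]; return e+t*d
def proj(f,p):
    M,e=cam(f); c=(np.atleast_2d(p)-e)@M; return np.c_[f["cx"]+f["fx"]*c[:,0]/-c[:,2], f["cy"]-f["fy"]*c[:,1]/-c[:,2]]
E
python3 - <<'E'
import cv2
a=cv2.imread("pics/scene0.png")[150:280,180:380]; cv2.imwrite("pics/s1.png",cv2.resize(a,None,fx=4,fy=4,interpolation=cv2.INTER_CUBIC))
a=cv2.imread("pics/side0.png")[150:290,160:330]; cv2.imwrite("pics/d1.png",cv2.resize(a,None,fx=4,fy=4,interpolation=cv2.INTER_CUBIC))
E
```

```text
(no output)
```

View pics/s1.png

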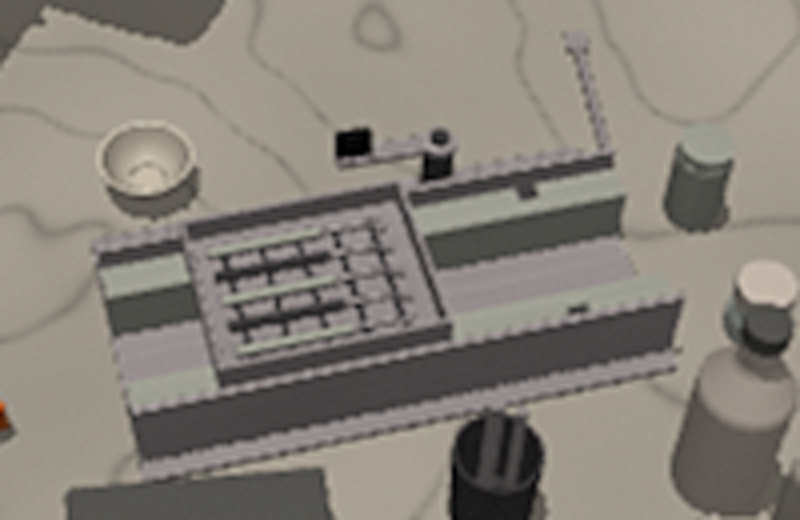

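View pics/d1.png

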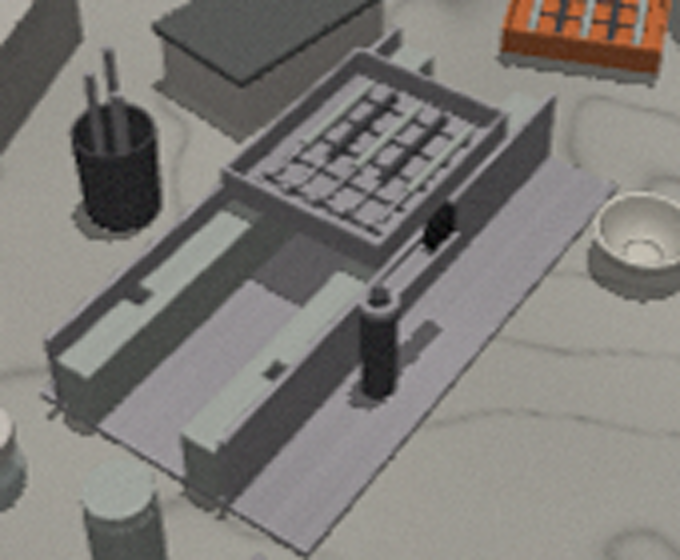

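```bash
cat > fit.py <<'E'
from h import *
from station import grab_frame
from scipy.optimize import least_squares
S=grab_frame("scene");D=grab_frame("side")
obs=[ # cam, crop px, rack pt
(S,(137,407),(66.5,-180,64)),(S,(682,296),(66.5,180,64)),(S,(95,245),(-66.5,-180,64)),(S,(612,155),(-66.5,180,64)),
(S,(526,188),(-52,115,48)),(S,(578,308),(52,115,48)),(S,(440,135),(-85,60,92)),
(S,(145,472),(100,-180,6)),(S,(682,358),(100,180,6)),
(D,(50,345),(66.5,180,64)),(D,(552,97),(-66.5,-180,64)),(D,(136,293),(52,115,48)),(D,(274,369),(-52,115,48)),
(D,(308,553),(-100,180,6)),(D,(615,187),(-100,-180,6)),(D,(378,296),(-85,60,92)),(D,(183,436),(-66.5,180,50))]
def full(c,p): return np.array(p)/4+((180,150) if c is S else (160,150))
def rack(q,P):
    P=np.array(P,float);c,s=np.cos(q[2]),np.sin(q[2]);return np.array([q[0]+c*P[0]-s*P[1],q[1]+s*P[0]+c*P[1],P[2]])
def res(q): return np.concatenate([proj(c,rack(q,P))[0]-full(c,p) for c,p,P in obs])
if __name__=="__main__":
    # initial from notches in side
    a=pix2(D,*full(D,(136,293)),50);b=pix2(D,*full(D,(274,369)),50);print(a,b,np.linalg.norm(a-b))
    w=np.arctan2(*(a-b)[1::-1]);m=(a+b)/2;q0=[m[0]+115*np.sin(w),m[1]-115*np.cos(w),w]
    r=least_squares(res,q0,loss='soft_l1');print(r.x);print(r.fun.reshape(-1,2).round(1))
    q=r.x
    def inv(p): c,s=np.cos(q[2]),np.sin(q[2]);d=p[:2]-q[:2];return np.round([c*d[0]+s*d[1],-s*d[0]+c*d[1]],1)
    print("tray rim corners z82 S",[inv(pix2(S,*full(S,p),82)) for p in [(190,228),(400,185),(450,325),(222,368)]])
    print("tray rim D",[inv(pix2(D,*full(D,p),82)) for p in [(362,52),(505,113),(378,245),(224,172)]])
    print("post S",inv(pix2(S,*full(S,(353,131)),105)),"D",inv(pix2(D,*full(D,(442,205)),105)))
    for n,P in dict(pivot=(-85,60,77),tray0=(0,-115,50),seat=(0,60,42)).items(): print(n,rack(q,P))
E
python3 fit.py
```

```text
[673.63843362 107.90011349  50.        ] [574.88897374 140.01695888  50.        ] 103.84097256956056
[ 5.84535044e+02  1.69834441e+01 -3.28114220e-01]
[[-1.6 -0.9]
 [ 0.4 -0.4]
 [ 0.3 -1.9]
 [ 0.2 -3. ]
 [ 0.3  0.5]
 [-0.2  0.5]
 [ 0.1 -2.2]
 [ 0.4  6.6]
 [ 1.4  7.3]
 [-2.1 -2.2]
 [ 2.4 -0.6]
 [ 1.   1.2]
 [ 0.7  1.6]
 [-8.1 -3.7]
 [-4.7 -2.6]
 [ 0.4 -1.4]
 [10.2  6.3]]
tray rim corners z82 S [array([ -45.8, -120.1]), array([-49.5,  22.3]), array([67. , 22.2]), array([  65.8, -122.2])]
tray rim D [array([  57. , -119.9]), array([ -55.6, -122.7]), array([-57.8,  23.3]), array([56.6, 27.1])]
post S [-83.3  -1.7] D [-82.4  -6.9]
pivot [523.40515256 101.17451436  77.        ]
tray0 [547.47532546 -91.88150543  50.        ]
seat [603.87055001  73.78254815  42.        ]
```

```bash
python3 - <<'E'
s=open('fit.py').read()
for t in ['(S,(145,472),(100,-180,6)),(S,(682,358),(100,180,6)),','\n(D,(308,553),(-100,180,6)),(D,(615,187),(-100,-180,6)),']: assert t in s; s=s.replace(t,'')
s=s.replace(',(D,(183,436),(-66.5,180,50))','')
open('fit.py','w').write(s)
E
python3 fit.py
```

```text
[673.63843362 107.90011349  50.        ] [574.88897374 140.01695888  50.        ] 103.84097256956056
[ 5.87139592e+02  1.62666941e+01 -3.14723665e-01]
[[-0.8  0.8]
 [ 0.9 -0.4]
 [ 0.3 -0.4]
 [-0.  -2.9]
 [ 0.2  0.9]
 [ 0.3  0.8]
 [-0.  -1.6]
 [-2.5 -1.9]
 [ 0.9 -1.5]
 [ 0.4  1.2]
 [ 0.4  1.3]
 [ 0.  -2.1]]
tray rim corners z82 S [array([ -50.1, -119.6]), array([-51.9,  22.9]), array([64.6, 21.2]), array([  61.5, -123.2])]
tray rim D [array([  52.7, -120.8]), array([ -60. , -122.1]), array([-60.2,  23.9]), array([54.3, 26.2])]
post S [-86.   -0.7] D [-85.2  -6. ]
pivot [524.88784892  99.6316777   77.        ]
tray0 [551.54091405 -93.08473084  50.        ]
seat [605.71281517  73.31961144  42.        ]
```

The tray's centre is at about rack y −49, which is about 109 mm short of the seat, and the latch is at about 0.4. Both fit the description. Next I'll shut the gripper and turn tool x along −rack y.

```bash
cat > plan.py <<'E'
import sys; from h import *; from station import sense
q=(587.14,16.27,-0.3147)
def st():
    s=sense(); M=R.from_euler('xyz',s["tcp_rot"]).as_matrix(); return s,M
def inv(p): c,w=np.cos(q[2]),np.sin(q[2]);d=p[:2]-np.array(q[:2]);return np.array([c*d[0]+w*d[1],-w*d[0]+c*d[1]])
def fwd(x,y): c,w=np.cos(q[2]),np.sin(q[2]); return np.array([q[0]+c*x-w*y,q[1]+w*x+c*y])
s,M=st(); print("t",round(s["time_s"],2),"tcp",s["ee_pos"].round(1),"rpy",s["tcp_rot"].round(3),"rack xy",inv(s["ee_pos"]).round(1),"tip z",round(s["ee_pos"][2]-73,1),"F",s["wrist_force"].round(1),"op",round(s["opening"],2))
if len(sys.argv)>3:
    x,y,z=map(float,sys.argv[1:4]); t=np.r_[fwd(x,y),z+73]; print("shift tool",(M.T@(t-s["ee_pos"])).round(1))
E
python3 -m inch '[[[0,0,0,-6.4],[0,0,0,-6.4],[0,0,0,-6.4],[0,0,0,-6.4],[0,0,0,-6.4],[0,0,0,-6.4],[0,0,0,-6.4],[0,0,0,-6.4],[0,0,0,0],[0,0,0,0]]]' -1 40; python3 plan.py 0 -158 230
```

```text
time_s: 1.18
ee_pos: [192.6, -515.1, 303.8]
tcp_rot: [3.142, 0.0, -1.894]
wrist_force: [-1.3, 0.7, -0.9]
opening: 0.007
t 1.18 tcp [ 192.6 -515.1  303.8] rpy [ 3.142  0.    -1.894] rack xy [-210.6 -627.4] tip z 230.8 F [-1.3  0.7 -0.9] op 0.01
shift tool [-471.1 -206.9    0.9]
```

```bash
python3 -m inch '[[[-15,-6.5,0,-0.2],[-31,-13.6,0,-0.2],[-31,-13.6,0,0],[-31,-13.6,0,0],[-31,-13.6,0,0],[-31,-13.6,0,0],[-31,-13.6,0,0],[-31,-13.6,0,0],[-31,-13.6,0,0],[-31,-13.6,0,0],[-31,-13.6,0,0],[-31,-13.6,0,0],[-31,-13.6,0,0],[-31,-13.6,0,0],[-31,-13.6,0,0],[-22,-10,0,0],[0,0,0,0],[0,0,0,0]]]'; python3 plan.py 0 -155 95; python3 - <<'E'
from h import *
from station import grab_frame
for n in ["wrist","scene","side"]:
    f=grab_frame(n); cv2.imwrite(f"pics/{n}1.png",f["frame"])
E
```

```text
time_s: 2.68
ee_pos: [535.1, -129.7, 303.3]
tcp_rot: [3.141, -0.0, -1.884]
wrist_force: [-0.5, -0.6, 0.9]
opening: -0.001
t 2.68 tcp [ 535.1 -129.7  303.3] rpy [ 3.141 -0.    -1.884] rack xy [  -4.3 -154.9] tip z 230.3 F [-0.5 -0.6  0.9] op -0.0
shift tool [  0.   -4.5 135.3]
```

View pics/wrist1.png

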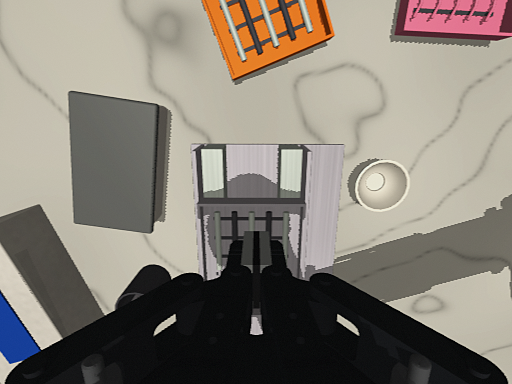

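View pics/scene1.png

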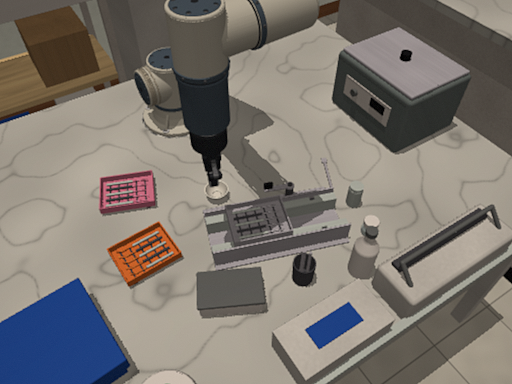

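The wrist view shows the tray's trailing rim at row ~201, columns 197–306, with the open gap behind it (228–280, 145–200). I'll check the wall position and the rack's lateral position from this view.

```bash
python3 - <<'E'
from h import *
from plan import inv
from station import grab_frame
f=grab_frame("wrist"); im=f["frame"]
cv2.imwrite("pics/w2.png",cv2.resize(im[130:280,170:360],None,fx=4,fy=4,interpolation=cv2.INTER_CUBIC))
for p,z in [((197,201),82),((306,202),82),((197,146),64),((309,146),64),((228,147),50),((279,147),50)]: print(p,inv(pix2(f,*p,z)).round(1))
E
```

```text
t 2.83 tcp [ 534.  -131.3  304.1] rpy [-3.141 -0.    -1.885] rack xy [  -4.8 -156.8] tip z 231.1 F [ 0.1 -0.2  0.2] op 0.0
(197, 201) [  58.5 -132.6]
(306, 202) [ -61.  -131.6]
(197, 146) [  58.6 -190.2]
(309, 146) [ -64.2 -190.3]
(228, 147) [  26.  -187.2]
(279, 147) [ -32.5 -187.2]
```

View pics/w2.png

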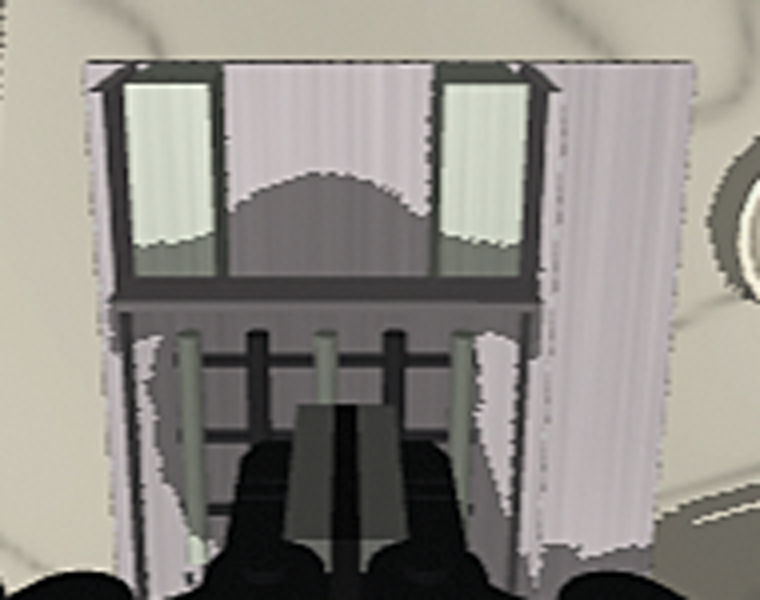

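```bash
python3 -m inch '[[[0,-1,20,0],[0,-1,30,0],[0,0,30,0],[0,0,30,0],[0,0,30,0],[0,0,25,0],[0,0,10,0],[0,0,6,0],[0,0,0,0],[0,0,0,0]]]'; python3 plan.py -2 -136 50; python3 - <<'E'
from h import *
from station import grab_frame
f=grab_frame("side"); cv2.imwrite("pics/d3.png",cv2.resize(f["frame"][100:300,140:340],None,fx=3,fy=3))
f=grab_frame("scene"); cv2.imwrite("pics/s3.png",cv2.resize(f["frame"][130:290,170:380],None,fx=3.5,fy=3.5))
E
```

```text
time_s: 3.72
ee_pos: [537.1, -131.7, 124.3]
tcp_rot: [-3.139, 0.0, -1.883]
wrist_force: [0.4, 0.5, 0.6]
opening: 0.0
t 3.72 tcp [ 537.1 -131.7  124.3] rpy [-3.139  0.    -1.883] rack xy [  -1.7 -156.2] tip z 51.3 F [0.4 0.5 0.6] op 0.0
shift tool [-20.2   0.2   1.4]
```

View pics/d3.png

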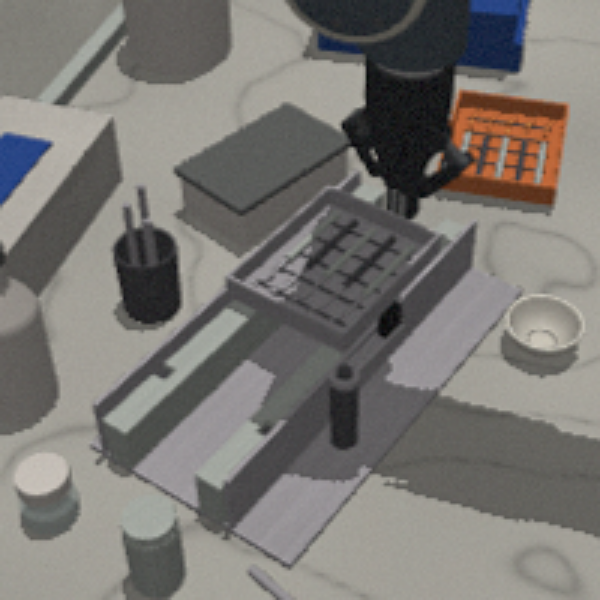

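View pics/s3.png

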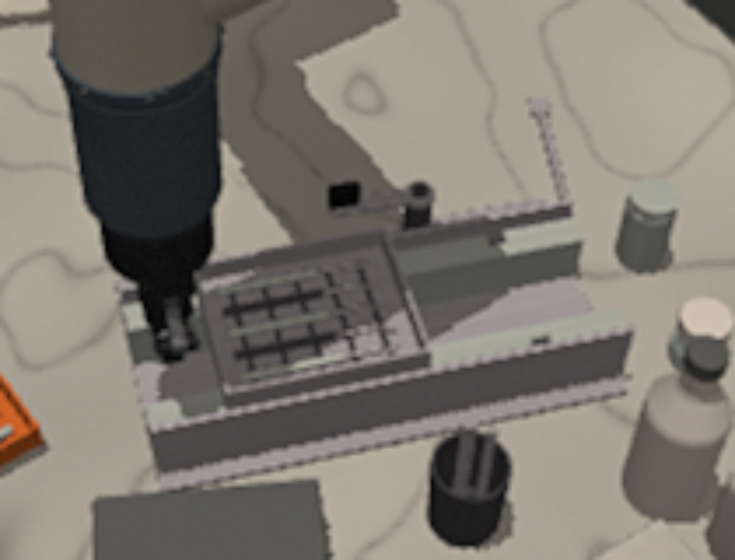

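The fingertips stand in the gap behind the trailing wall: side crop (402,205), scene crop (172,340). Now I'll advance gently to contact.

```bash
python3 -m inch '[[[-4,0,0.5,0],[-4,0,0.5,0],[-4,0,0.3,0],[-3,0,0,0],[-3,0,0,0],[-3,0,0,0],[-3,0,0,0],[-2,0,0,0],[-2,0,0,0],[-2,0,0,0],[0,0,0,0]]]'; python3 plan.py -2 -75 50
```

```text
time_s: 4.73
ee_pos: [545.7, -102.6, 121.7]
tcp_rot: [-3.141, 0.0, -1.883]
wrist_force: [-1.6, -3.8, 1.5]
opening: 0.001
t 4.73 tcp [ 545.7 -102.6  121.7] rpy [-3.141  0.    -1.883] rack xy [  -2.6 -125.9] tip z 48.7 F [-1.6 -3.8  1.5] op 0.0
shift tool [-50.9  -0.8  -1.3]
```

```bash
python3 -m inch '[[[-3,0,0,0],[-4,0,0,0],[-4,0,0,0],[-4,0,0,0],[-4,0,0,0],[-4,0,0,0],[-4,0,0,0],[-4,0,0,0],[-4,0,0,0],[-4,0,0,0],[-4,0,0,0],[-4,0,0,0],[-4,0,0,0],[-4,0,0,0],[-4,0,0,0],[-3,0,0,0],[-2,0,0,0],[0,0,0,0]]]'; python3 plan.py -2 -26 50;  python3 - <<'E'
from h import *
from station import grab_frame
f=grab_frame("side"); cv2.imwrite("pics/d4.png",cv2.resize(f["frame"][100:300,140:340],None,fx=3,fy=3))
f=grab_frame("scene"); cv2.imwrite("pics/s4.png",cv2.resize(f["frame"][130:290,170:380],None,fx=3.5,fy=3.5))
E
```

```text
time_s: 6.23
ee_pos: [565.4, -41.4, 121.7]
tcp_rot: [-3.141, 0.0, -1.883]
wrist_force: [-0.1, -2.6, 2.3]
opening: -0.001
t 6.23 tcp [565.4 -41.4 121.7] rpy [-3.141  0.    -1.883] rack xy [ -2.8 -61.5] tip z 48.7 F [-0.1 -2.6  2.3] op -0.0
shift tool [-35.5  -0.9  -1.3]
```

View pics/d4.png

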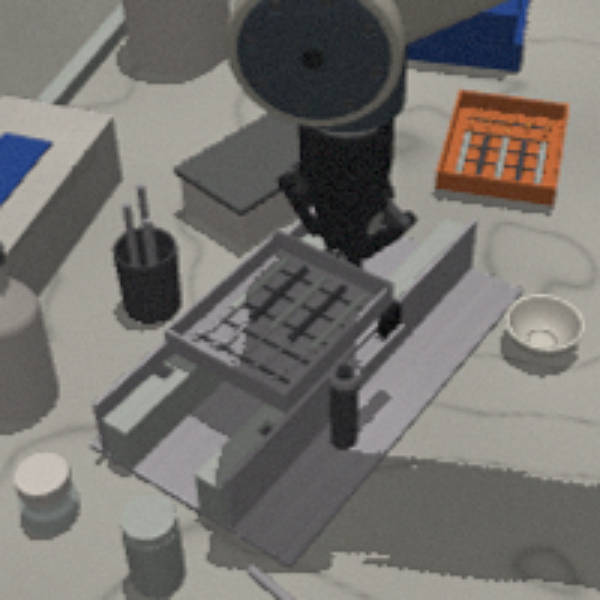

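View pics/s4.png

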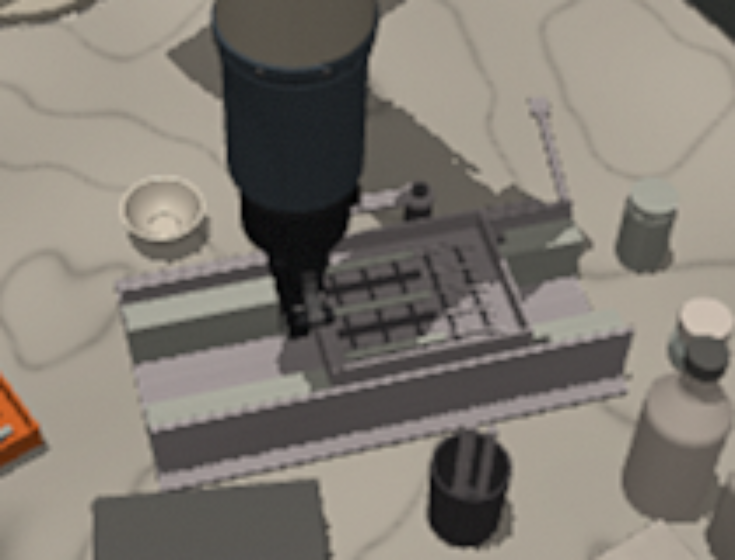

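```bash
python3 -m inch '[[[-3,0,0,0],[-3,0,0,0],[-3,0,0,0],[-3,0,0,0],[-3,0,0,0],[-3,0,0,0],[-2,0,0,0],[-2,0,0,0],[-1,0,0,0],[0,0,0,0]]]'; python3 plan.py -2 -26 50; python3 -m inch '[[[-1,0,0,0],[-1,0,0,0],[-1,0,0,0],[0,0,0,0]]]';python3 - <<'E'
from h import *
from station import grab_frame
f=grab_frame("side"); cv2.imwrite("pics/d5.png",cv2.resize(f["frame"][100:300,140:340],None,fx=3,fy=3))
E
```

```text
time_s: 7.17
ee_pos: [572.3, -20.0, 121.6]
tcp_rot: [3.141, -0.0, -1.883]
wrist_force: [-0.7, -4.3, 3.3]
opening: -0.001
t 7.17 tcp [572.3 -20.  121.6] rpy [ 3.141 -0.    -1.883] rack xy [ -2.9 -39.1] tip z 48.6 F [-0.7 -4.3  3.3] op -0.0
shift tool [-13.1  -1.   -1.4]
time_s: 7.5
ee_pos: [573.1, -17.2, 121.6]
tcp_rot: [3.141, -0.0, -1.883]
wrist_force: [-1.2, -3.6, 2.6]
opening: 0.003
```

View pics/d5.png

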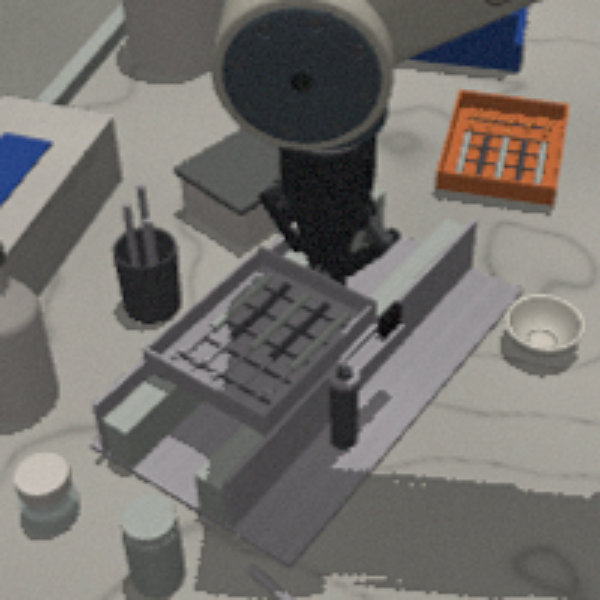

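```bash
python3 -m inch '[[[-1,0,0,0],[-1,0,0,0],[-1,0,0,0],[-1,0,0,0],[0,0,0,0]]]';python3 -m inch '[[[-1,0,0,0],[-1,0,0,0],[0,0,0,0]]]';python3 -m inch '[[[-1,0,0,0],[-1,0,0,0],[0,0,0,0]]]'
```

```text
time_s: 7.97
ee_pos: [574.4, -13.3, 121.5]
tcp_rot: [3.141, 0.0, -1.883]
wrist_force: [-1.3, -4.9, 3.0]
opening: -0.0
time_s: 8.22
ee_pos: [575.1, -10.7, 121.2]
tcp_rot: [3.141, 0.001, -1.883]
wrist_force: [-0.3, -1.2, -1.7]
opening: -0.001
time_s: 8.47
ee_pos: [575.5, -9.3, 121.2]
tcp_rot: [3.141, -0.0, -1.883]
wrist_force: [-1.0, -2.4, -1.3]
opening: -0.0
```

The force signature changed: z went from +3 to −1.7 N and the push dropped to about 1 N. The tray may have dropped, so I'll look.

```bash
python3 plan.py; python3 - <<'E'
from h import *
from station import grab_frame
f=grab_frame("side"); cv2.imwrite("pics/d6.png",cv2.resize(f["frame"][160:260,170:290],None,fx=6,fy=6,interpolation=cv2.INTER_CUBIC))
f=grab_frame("scene"); cv2.imwrite("pics/s6.png",cv2.resize(f["frame"][160:270,230:360],None,fx=5,fy=5,interpolation=cv2.INTER_CUBIC))
E
```

```text
t 8.47 tcp [575.5  -9.3 121.2] rpy [ 3.141 -0.    -1.883] rack xy [ -3.1 -27.9] tip z 48.2 F [-1.  -2.4 -1.3] op -0.0
```

View pics/d6.png

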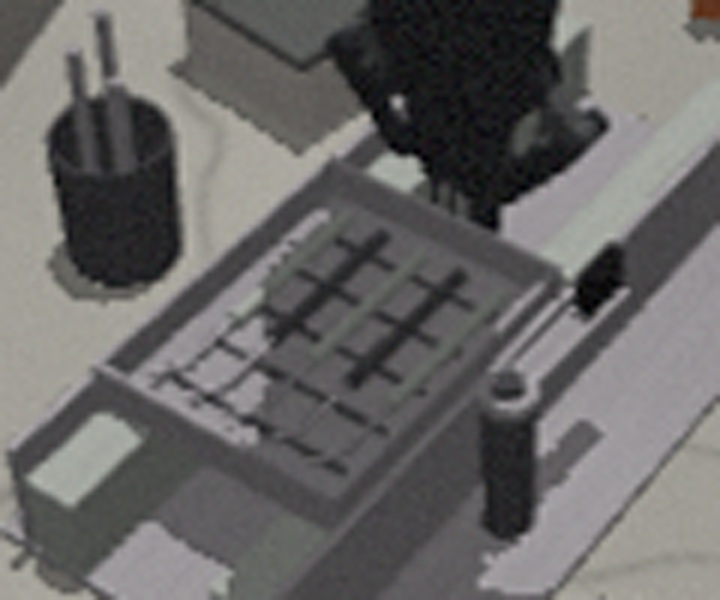

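View pics/s6.png

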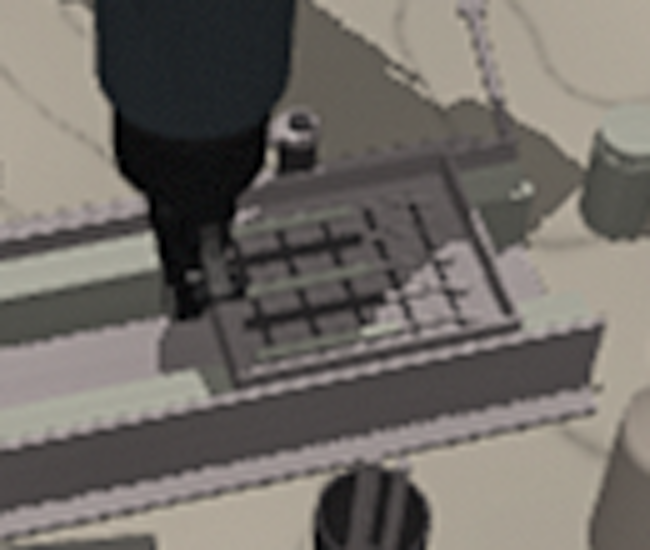

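```bash
cat > chk.py <<'E'
from h import *
from plan import inv
from station import grab_frame
S=grab_frame("scene");D=grab_frame("side")
def tri(ps,pd):
    A=[];b=[]
    for f,p in((S,ps),(D,pd)):
        M,e=cam(f);d=M@np.array([(p[0]-f["cx"])/f["fx"],-(p[1]-f["cy"])/f["fy"],-1]);d/=np.linalg.norm(d);P=np.eye(3)-np.outer(d,d);A.append(P);b.append(P@e)
    x=np.linalg.lstsq(np.vstack(A),np.hstack(b),rcond=None)[0];return inv(x).round(1),x[2].round(1)
sp=lambda x,y:(x/5+230,y/5+160); dp=lambda x,y:(x/6+170,y/6+160)
print("+x+y",tri(sp(520,322),dp(95,370)),"-x+y",tri(sp(442,162),dp(335,522)),"+x-y",tri(sp(235,383),dp(335,162)))
print("guide +x+y",tri(sp(604,322),dp(10,455)))
print("before: +x+y",tri((180+450/4,150+325/4),(160+224/4,150+172/4)),"+x-y",tri((180+222/4,150+368/4),(160+362/4,150+52/4)))
E
python3 chk.py
```

```text
t 8.57 tcp [575.5  -9.3 121.3] rpy [ 3.141  0.    -1.883] rack xy [ -3.2 -27.9] tip z 48.3 F [-0.7 -2.2 -0.9] op -0.0
+x+y (array([ 60.5, 133.5]), np.float64(68.5)) -x+y (array([-58. , 134.6]), np.float64(59.1)) +x-y (array([ 59.7, -17.8]), np.float64(66.3))
guide +x+y (array([ 64.5, 179.1]), np.float64(58.8))
before: +x+y (array([59.5, 22.1]), np.float64(75.6)) +x-y (array([  56.8, -123.9]), np.float64(77.2))
```

The triangulation reads the known guide top (64) at 58.8, so its z bias is −5.5. Corrected, the rim was at 82 mm before and is at 72–74 mm now, so the tray has dropped; its y is about 58–59. I'll nudge it gently to feel the stop.

```bash
for i in 1; do python3 -m inch '[[[-1,0,0,0],[0,0,0,0],[0,0,0,0]]]'; done;  python3 -m inch '[[[-1,0,0,0],[0,0,0,0],[0,0,0,0]]]'
```

```text
time_s: 8.92
ee_pos: [576.0, -8.5, 121.5]
tcp_rot: [3.141, 0.0, -1.883]
wrist_force: [-0.9, -1.8, -0.9]
opening: -0.0
time_s: 9.17
ee_pos: [576.3, -7.9, 121.6]
tcp_rot: [3.142, -0.001, -1.883]
wrist_force: [-1.6, -5.2, -1.6]
opening: -0.002
```

```bash
python3 -m inch '[[[-0.7,0,0,0],[0,0,0,0],[0,0,0,0]]]'; python3 plan.py
```

```text
time_s: 9.42
ee_pos: [576.3, -7.8, 121.5]
tcp_rot: [3.141, -0.002, -1.883]
wrist_force: [-0.8, -6.4, -1.3]
opening: 0.001
t 9.42 tcp [576.3  -7.8 121.5] rpy [ 3.141e+00 -2.000e-03 -1.883e+00] rack xy [ -2.9 -26.3] tip z 48.5 F [-0.8 -6.4 -1.3] op 0.0
```

The push hits a hard stop: 0.1 mm of travel while the force rose to 6.5 N. The tray is seated. I'll back off, rise, and go to the outside of the latch post.

```bash
python3 -m inch '[[[3,0,0,0],[6,0,0,0],[8,0,0,0],[8,0,0,0],[3,0,-8,0],[0,0,-20,0],[0,0,-25,0],[0,0,-25,0],[0,0,-10,0],[0,0,0,0],[0,0,0,0]]]'; python3 plan.py -130 0 135
```

```text
time_s: 10.33
ee_pos: [568.0, -33.6, 210.2]
tcp_rot: [-3.14, 0.001, -1.884]
wrist_force: [-0.1, -0.6, -0.3]
opening: -0.0
t 10.33 tcp [568.  -33.6 210.2] rpy [-3.140e+00  1.000e-03 -1.884e+00] rack xy [ -2.8 -53.3] tip z 137.2 F [-0.1 -0.6 -0.3] op -0.0
shift tool [-53.6 127.1   2.1]
```

```bash
python3 chk.py | head -1; python3 - <<'E'
from h import *
from station import grab_frame
f=grab_frame("side"); cv2.imwrite("pics/d7.png",cv2.resize(f["frame"][160:260,170:290],None,fx=6,fy=6,interpolation=cv2.INTER_CUBIC))
f=grab_frame("wrist"); cv2.imwrite("pics/w7.png",f["frame"])
E
```

```text
t 10.33 tcp [568.  -33.6 210.2] rpy [-3.140e+00  1.000e-03 -1.884e+00] rack xy [ -2.8 -53.3] tip z 137.2 F [-0.1 -0.6 -0.3] op -0.0
```

View pics/d7.png

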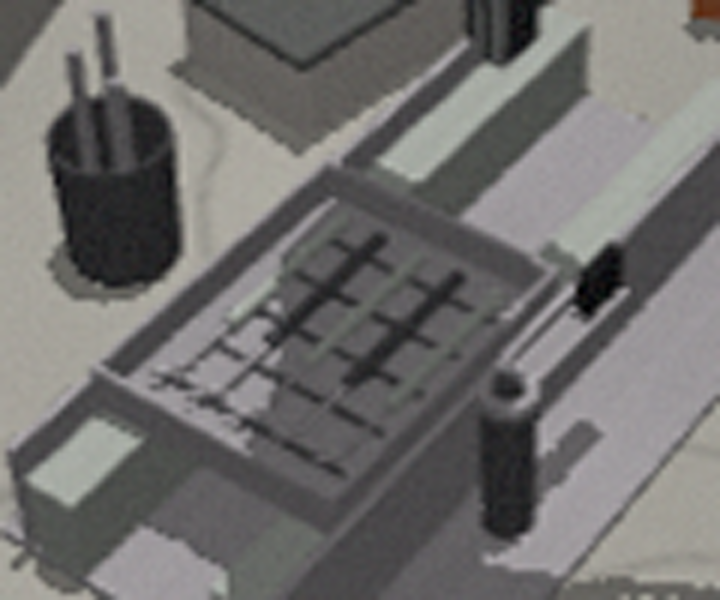

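View pics/w7.png

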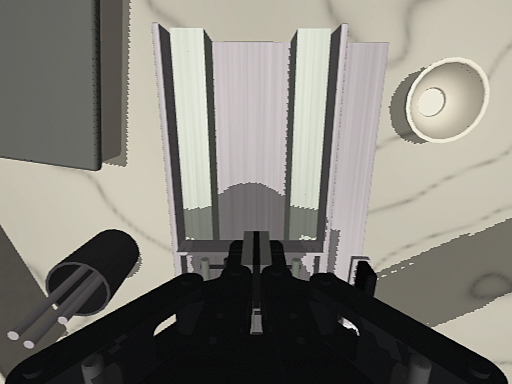

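The tray is level and sits low between the guides. The latch post is at side crop (600,278). Now I'll move outside it and down.

```bash
python3 -m inch '[[[-4,10,0,0],[-10,23,0,0],[-12,28,0,0],[-12,28,0,0],[-10,24,0,0],[-5.6,14,0,0],[0,0,15,0],[0,0,20,0],[0,0,11,0],[0,0,0,0],[0,0,0,0]]]'; python3 plan.py -108 0 90; python3 - <<'E'
from h import *
from station import grab_frame
f=grab_frame("side"); cv2.imwrite("pics/d8.png",cv2.resize(f["frame"][150:270,200:340],None,fx=5,fy=5,interpolation=cv2.INTER_CUBIC))
f=grab_frame("wrist"); cv2.imwrite("pics/w8.png",f["frame"])
E
```

```text
time_s: 11.45
ee_pos: [462.9, 56.4, 163.2]
tcp_rot: [3.14, -0.001, -1.883]
wrist_force: [0.4, 0.0, 0.9]
opening: 0.003
t 11.45 tcp [462.9  56.4 163.2] rpy [ 3.140e+00 -1.000e-03 -1.883e+00] rack xy [-130.5   -0.3] tip z 90.2 F [0.4 0.  0.9] op 0.0
shift tool [ -0.2 -22.5   0.2]
```

View pics/d8.png

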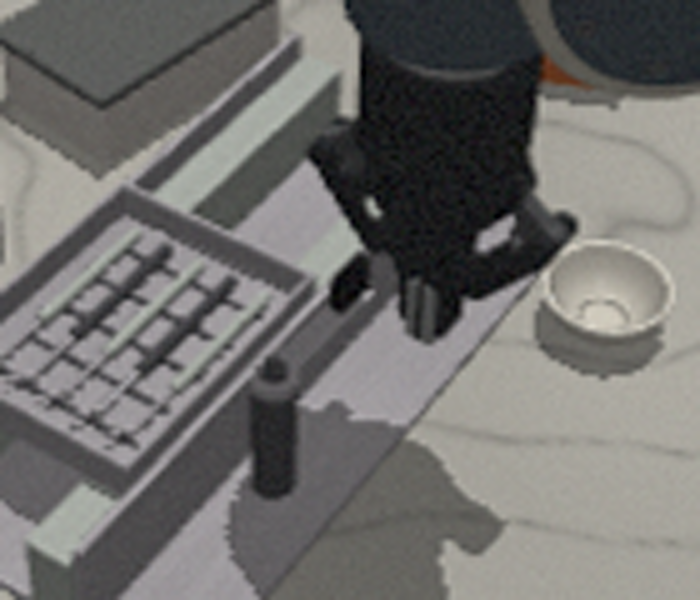

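View pics/w8.png

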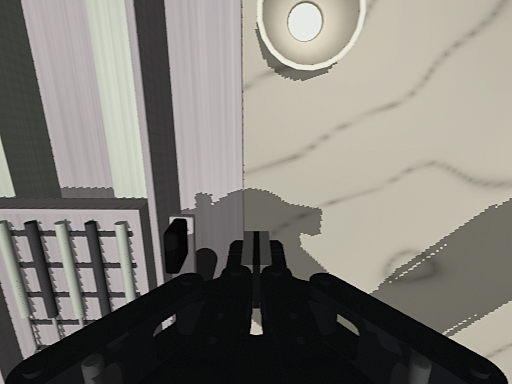

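The fingers (wrist 255,248) line up with the post (wrist 177,245). The path is clear, so I'll close the gap.

```bash
python3 -m inch '[[[0,-4,0,0],[0,-6,0,0],[0,-6,0,0],[0,-4,0,0],[0,-3,0,0],[0,0,0,0],[0,0,0,0]]]'; python3 plan.py; python3 - <<'E'
from h import *
from station import grab_frame
f=grab_frame("side"); cv2.imwrite("pics/d9.png",cv2.resize(f["frame"][150:270,200:340],None,fx=5,fy=5,interpolation=cv2.INTER_CUBIC))
E
```

```text
time_s: 12.13
ee_pos: [485.5, 49.3, 163.4]
tcp_rot: [3.141, -0.0, -1.884]
wrist_force: [0.2, -0.4, -0.0]
opening: 0.0
t 12.13 tcp [485.5  49.3 163.4] rpy [ 3.141 -0.    -1.884] rack xy [-1.068e+02 -1.000e-01] tip z 90.4 F [ 0.2 -0.4 -0. ] op 0.0
```

View pics/d9.png

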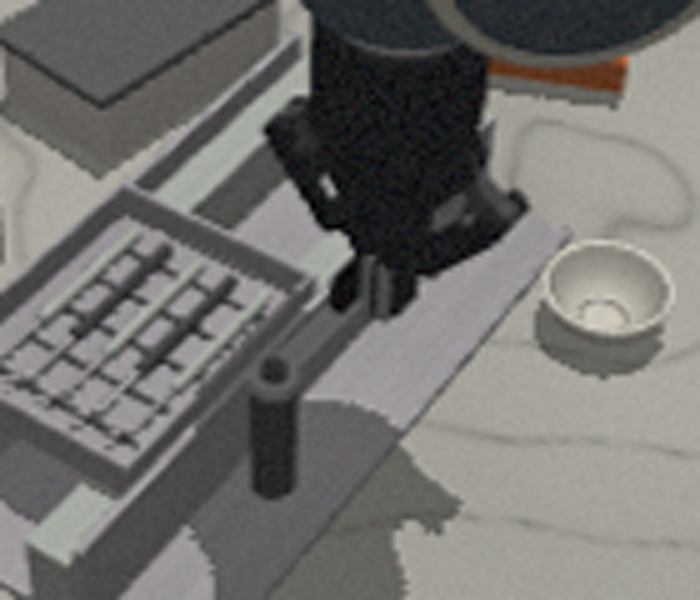

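```bash
python3 -m inch '[[[0,-2,0,0],[0.8,-2.4,0,-2.2],[1.5,-4.7,0,-4.5],[1.5,-4.7,0,-4.5],[1.5,-4.7,0,-4.5],[1.5,-4.7,0,-4.5],[1.5,-4.7,0,-4.5],[1.5,-4.7,0,-4.5],[1,-3,0,-3],[0,0,0,0],[0,0,0,0]]]'; python3 plan.py; python3 - <<'E'
from h import *
from station import grab_frame
f=grab_frame("side"); cv2.imwrite("pics/d10.png",cv2.resize(f["frame"][150:270,200:340],None,fx=5,fy=5,interpolation=cv2.INTER_CUBIC))
f=grab_frame("wrist"); cv2.imwrite("pics/w10.png",f["frame"])
E
```

```text
time_s: 13.1
ee_pos: [519.6, 35.8, 163.5]
tcp_rot: [3.141, 0.0, -1.323]
wrist_force: [-0.6, -0.3, -0.0]
opening: -0.004
t 13.1 tcp [519.6  35.8 163.5] rpy [ 3.141  0.    -1.323] rack xy [-70.2  -2.3] tip z 90.5 F [-0.6 -0.3 -0. ] op -0.0
```

View pics/d10.png

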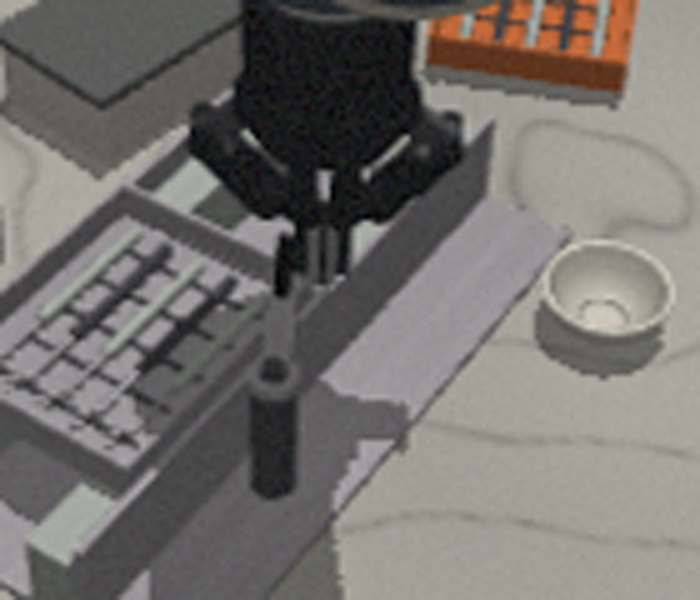

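View pics/w10.png

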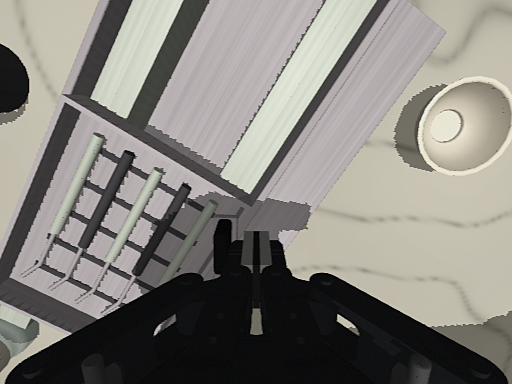

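The latch is following with no notable force. The post lies against the finger at wrist (223,247), and the arm has passed over the rim. I'll continue the sweep.

```bash
python3 -m inch '[[[0.8,-2.4,0,-2.2],[1.5,-4.7,0,-4.5],[1.5,-4.7,0,-4.5],[1.5,-4.7,0,-4.5],[1.5,-4.7,0,-4.5],[1.5,-4.7,0,-4.5],[1.5,-4.7,0,-4.5],[1.5,-4.7,0,-4.5],[1.5,-4.7,0,-4.5],[1.5,-4.7,0,-4.5],[1.5,-4.7,0,-4.5],[0,0,0,0],[0,0,0,0]]]'; python3 plan.py; python3 - <<'E'
from h import *
from station import grab_frame
f=grab_frame("side"); cv2.imwrite("pics/d11.png",cv2.resize(f["frame"][150:270,200:340],None,fx=5,fy=5,interpolation=cv2.INTER_CUBIC))
f=grab_frame("wrist"); cv2.imwrite("pics/w11.png",f["frame"])
E
```

```text
time_s: 14.28
ee_pos: [567.6, 51.4, 163.5]
tcp_rot: [-3.142, 0.0, -0.5]
wrist_force: [0.6, -0.0, 0.4]
opening: -0.001
t 14.28 tcp [567.6  51.4 163.5] rpy [-3.142  0.    -0.5  ] rack xy [-29.5  27.4] tip z 90.5 F [ 0.6 -0.   0.4] op -0.0
```

View pics/d11.png

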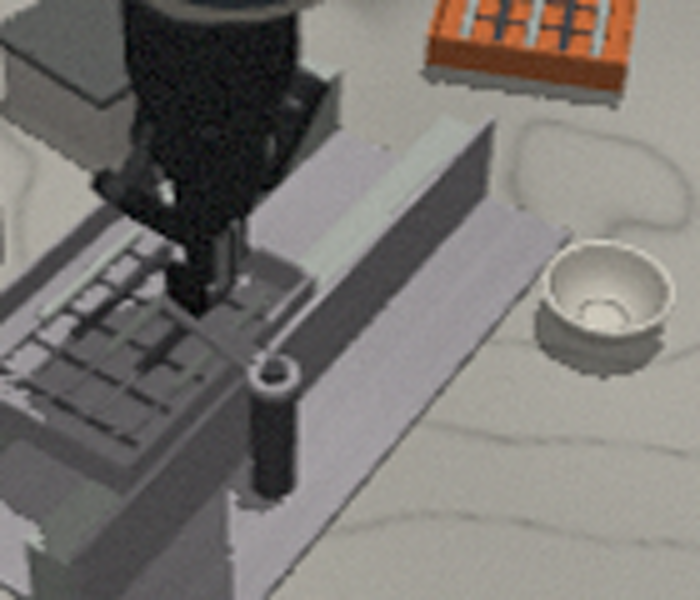

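View pics/w11.png

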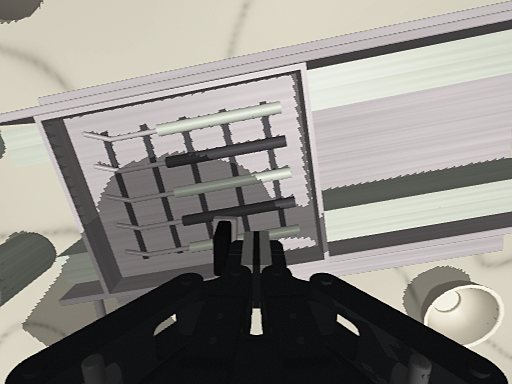

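```bash
python3 -m inch '[[[1,-3,0,-3],[1,-3,0,-3],[0.7,-2,0,-2],[0.7,-2,0,-2],[0,0,0,0],[0,0,0,0]]]'; python3 -m inch '[[[0,-1,0,-0.8],[0,-1,0,0],[0,0,0,0],[0,0,0,0]]]'; python3 plan.py
```

```text
time_s: 14.88
ee_pos: [574.8, 58.9, 163.6]
tcp_rot: [-3.141, -0.0, -0.325]
wrist_force: [1.0, -0.8, -0.2]
opening: 0.002
time_s: 15.22
ee_pos: [575.6, 60.9, 163.6]
tcp_rot: [-3.142, -0.0, -0.309]
wrist_force: [-0.1, -0.5, 0.6]
opening: -0.002
t 15.22 tcp [575.6  60.9 163.6] rpy [-3.142 -0.    -0.309] rack xy [-24.8  38.9] tip z 90.6 F [-0.1 -0.5  0.6] op -0.0
```

```bash
python3 -m inch '[[[0,-1,0,0],[0,-1,0,0],[0,0,0,0],[0,0,0,0]]]'|sed -n '2p;4p'; python3 -m inch '[[[0,-1,0,0],[0,-0.5,0,0],[0,0,0,0],[0,0,0,0]]]'|sed -n '2p;4p'; python3 - <<'E'
from h import *
from station import grab_frame
f=grab_frame("side"); cv2.imwrite("pics/d12.png",cv2.resize(f["frame"][150:270,200:340],None,fx=5,fy=5,interpolation=cv2.INTER_CUBIC))
E
```

```text
ee_pos: [576.1, 62.3, 163.6]
wrist_force: [0.9, -5.0, 0.7]
ee_pos: [576.2, 62.6, 163.6]
wrist_force: [-0.9, -8.6, 1.5]
```

View pics/d12.png

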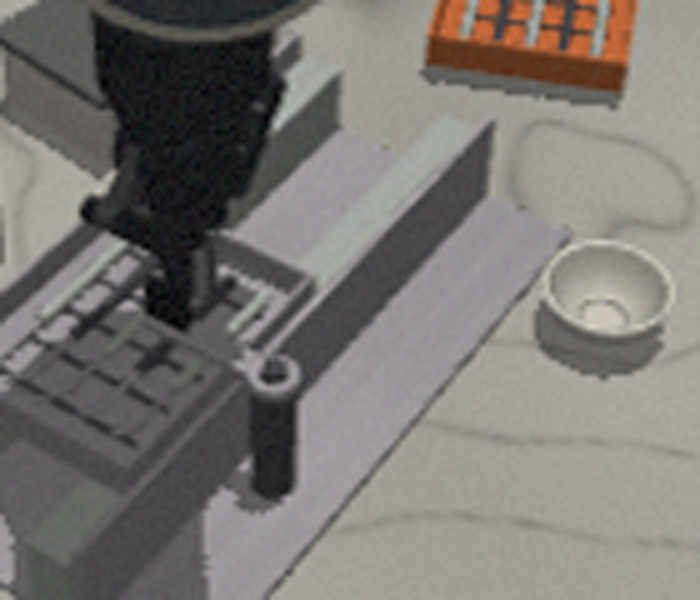

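The end stop is felt at 8.6 N with no further travel. I'll back off, rise, and look.

```bash
python3 -m inch '[[[0,2,0,0],[0,5,0,0],[0,8,0,0],[0,8,-5,0],[0,5,-15,0],[0,5,-30,0],[0,8,-35,0],[0,8,-35,0],[0,8,-25,0],[0,0,-10,0],[0,0,0,0],[0,0,0,0]]]'; python3 plan.py; python3 - <<'E'
from h import *
from station import grab_frame
f=grab_frame("side"); cv2.imwrite("pics/d13.png",cv2.resize(f["frame"][130:290,120:320],None,fx=4,fy=3.75,interpolation=cv2.INTER_CUBIC))
f=grab_frame("scene"); cv2.imwrite("pics/s13.png",cv2.resize(f["frame"][140:290,190:390],None,fx=4,fy=4,interpolation=cv2.INTER_CUBIC))
f=grab_frame("wrist"); cv2.imwrite("pics/w13.png",f["frame"])
E
```

```text
time_s: 16.93
ee_pos: [559.1, 9.8, 318.8]
tcp_rot: [-3.14, -0.0, -0.309]
wrist_force: [0.7, 0.6, -0.9]
opening: -0.001
t 16.93 tcp [559.1   9.8 318.8] rpy [-3.14  -0.    -0.309] rack xy [-24.7 -14.8] tip z 245.8 F [ 0.7  0.6 -0.9] op -0.0
```

View pics/d13.png

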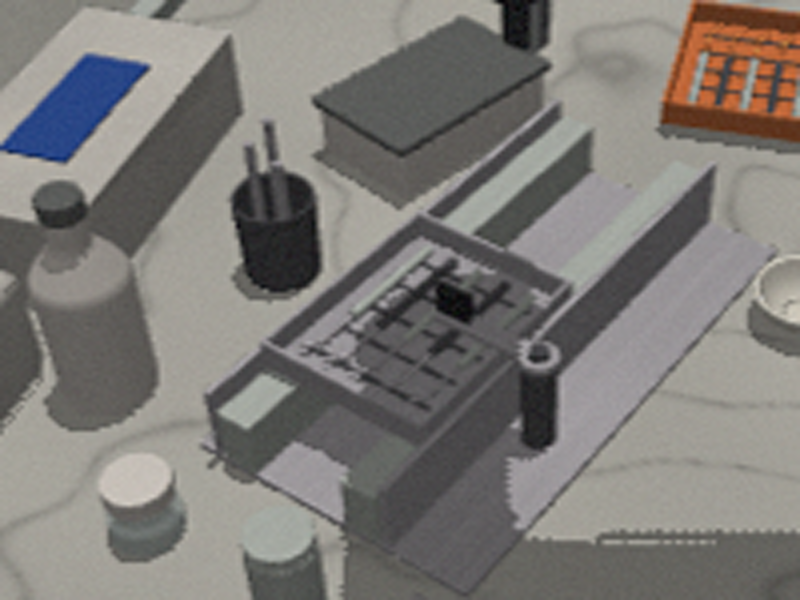

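View pics/s13.png

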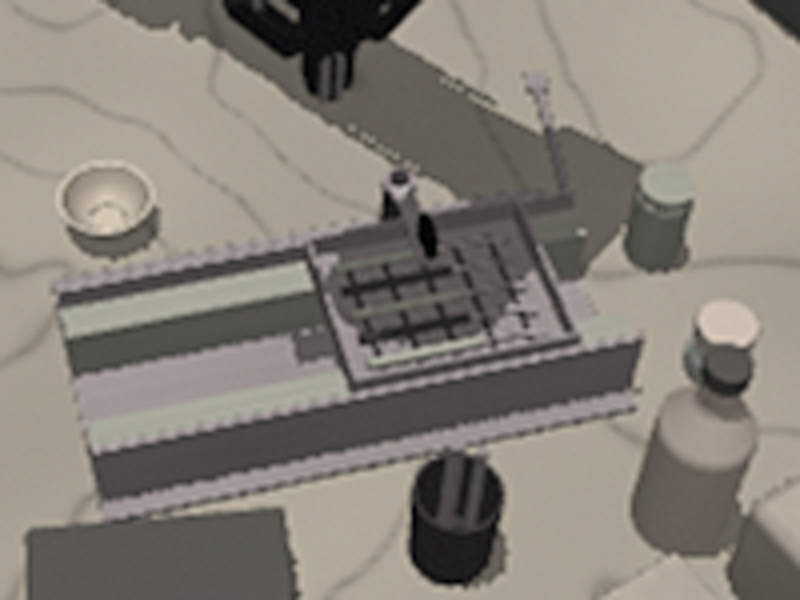

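View pics/w13.png

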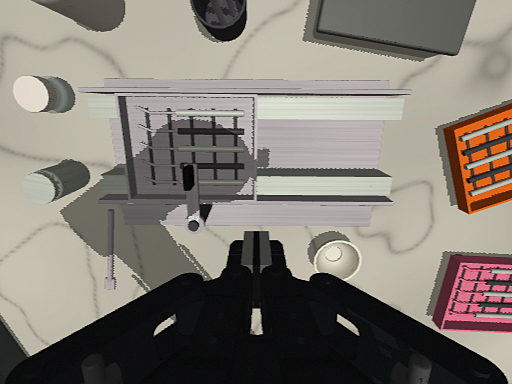

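The latch lies across the rim and the other things stand unchanged. I'll check the numbers before handing in.

```bash
cat > ck2.py <<'E'
from chk import *
sp=lambda x,y:(x/4+190,y/4+140); dp=lambda x,y:(x/4+120,y/3.75+130)
po,pz=tri(sp(427,217),dp(455,281)); pi,z2=tri(sp(401,177),dp(542,350)); print("post",po,pz,"pivot",pi,z2)
d=po-pi; print("latch",0.4+np.arctan2(d[0],-d[1]))
W=grab_frame("wrist"); a=inv(pix2(W,188,177,105));b=inv(pix2(W,194,226,92));d=a-b;print(a,b,"latch wrist",0.4+np.arctan2(d[0],-d[1]))
c=[tri(sp(578,343),dp(263,345)),tri(sp(355,386),dp(420,215))];print("rim +x+y,+x-y",c,"tray y",(c[0][0][1]+c[1][0][1])/2)
print("guide",tri(sp(640,340),dp(207,395)))
E
python3 ck2.py | grep -v before
```

```text
t 17.08 tcp [558.8  10.  317. ] rpy [ 3.14e+00  3.00e-03 -3.09e-01] rack xy [-25.  -14.7] tip z 244.0 F [0.6 0.1 0.3] op 0.0
+x+y (array([ 60.5, 133.5]), np.float64(68.5)) -x+y (array([-58. , 134.6]), np.float64(59.1)) +x-y (array([ 59.7, -17.8]), np.float64(66.3))
guide +x+y (array([ 64.5, 179.1]), np.float64(58.8))
post [-25.2  58.2] 110.9 pivot [-84.8  59.2] 85.3
latch 1.9540193775292836
[-22.25520258  54.48178574] [-83.11649875  54.56900261] latch wrist 1.9693632845176499
rim +x+y,+x-y [(array([ 62.4, 133.5]), np.float64(65.8)), (array([ 60.4, -14.2]), np.float64(67.1))] tray y 59.65
guide (array([ 65.6, 177.1]), np.float64(58.1))
```

Latch about 1.95–1.97, tray y about 59.7, rim level at the dropped height, arm clear. Handing in.

```bash
python3 -c "
from station import close_job
print(close_job())"
```

```text
the job is handed in; nothing more can be done
None
```

I pushed the grey tray along its rails with the shut fingertips until its feet dropped into the notches. I then pushed the latch post round to its end stop, backed off and handed in at about 17 s. `close_job()` gives no verdict, so these are my own last checks:

- **Tray:** a firm stop was felt, with the force rising to about 6.5 N and no further travel. After the latch was shut, the tray measured y ≈ 59.7 mm against the 60 mm seat. The rim read 73–75 mm after bias correction, where 74 mm is expected once dropped, and the two rim corners agreed within 1.3 mm.
- **Latch:** about 1.95 rad from the scene and side cameras and 1.97 rad from the wrist camera. The end stop was felt at 8.6 N.
- **Surroundings:** the other things that show in the last pictures stand where they were. The arm is clear, with the fingertips about 245 mm above the counter and the wrist force at noise level.

**Disagreements:** heights triangulated from the scene and side cameras read 5–6 mm low against the known 64 mm guide top, so I corrected the rim heights for that. One corner (−x, +y), measured after the drop, still came out about 9 mm lower than the others. I put that down to a badly picked pixel, because the tray looked level in every picture.

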